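Bolt the supply box lid

TASK

Bolt the lid of the supply box on the counter: slide the barrel bolt all the way across until it comes up against its stop, then turn its handle fully down into the notch and let go. Do it gently, without ramming the bolt or forcing the handle against the thin plate, and leave the pliers, the saucer and the toolbox where they are.

Things in the scene. Friction and masses are not known exactly. Their poses are not given: they have to be found in the camera images.
- chest: Wooden supply box with a white lid (shut), fixed to the counter: 310 x 400 mm, 100 mm high. Origin: centre of its underside; x away from the robot, y left, z up, turned by the box's yaw (up to 0.35 rad). A steel barrel bolt lies on top along box y; it locks by sliding to box +y, then its handle turns down towards box -x, the robot's side. Rear bearing block at box y -108 mm, top z 152 mm.
- rod_start (a point): Fixed point on the axis of the bolt's rod (12 mm thick), at box x -40, y -65, z 136 mm: 36 mm above the lid. The handle is beside this point, in box y, when bolt_slide is 0, and moves to box +y by the value of bolt_slide. Axes as the box.
- strip (a point): Top of the thin notch plate's upright 4 mm steel strip, which runs along the bolt on its robot side: box x -75, z 146 mm (box y 0 here). The plate was put on by hand: along box y it sits up to 20 mm either way, different each time; this point does NOT show that. One notch, 12 mm wide, 14 mm deep. The plate bends if the bolt or handle (or the gripper) loads it with over 25 N; the knob has up to 1.7 x leverage.
- staple (a point): Top of the steel staple, box y 88, z 150 mm, that the rod's end slides under. Before it, at box y about 27 mm (20 mm either way), the notch plate's bearing block, 26 x 14 mm, top z 152 mm, stops a collar on the rod. Only there does the handle stand over the notch, with 1.5 mm to spare ahead and 2.5 mm behind; short of it the strip blocks the handle at about 1.2 rad.
- knob (a point): Centre of the 22 mm steel ball knob at the end of the bolt's handle: an 8 mm stem; the ball's centre is 60 mm from the rod's axis.
- bolt_slide (a joint): How far the bolt has been slid along box +y, m: 0 is fully back; it starts between 0 and 0.02. The stop is met somewhere between 0.045 and 0.085. Sliding friction about 4 N.
- bolt_turn (a joint): Turn of the bolt's handle about the rod, rad: 0 is upright, growing as it turns down towards box -x; 1.57 is level and fully down in the notch. It stays where it is left (friction about 0.12 N m); starts between 0 and 0.6.
- pliers: Steel pliers with black grips, about 175 mm long and 12 mm thick, lying on the lid behind the bolt. Origin: underside at the pivot; x towards the jaws. Leave alone.
- saucer: White ceramic saucer, 110 mm across, 18 mm high, on the far part of the box top behind the bolt. Origin: centre of the underside. Leave alone.
- toolbox: Red plastic toolbox, 210 x 370 mm, 200 mm high with its handle, on the counter to the left. Origin: centre of the underside. Leave alone.

How it is judged (in metres and radians):
On the way, in this order (a step that is already met when the one before it is completed fails the run):
1. the bolt is slid across, handle not yet down (value of joint bolt_slide above 0.04 m and value of joint bolt_turn below 1.35 rad), for 0.1 s.
2. the handle is turned fully down in the notch (value of joint bolt_turn above 1.47 rad), for 0.2 s.
At the end, for the whole second after the job is handed in: the bolt is slid across (bolt_slide over 0.04 m) with its handle down in the notch (bolt_turn over 1.47 rad), released; pliers and saucer at rest (value of joint bolt_slide above 0.04 m and value of joint bolt_turn above 1.47 rad and linear speed of each of pliers, saucer below 0.02 m/s); the robot touches nothing.
It fails at once if the bolt is rammed against its stop (over 25 N) (contact force between anything else and keep_stop above 25 N).
It fails at once if the handle is forced against the notch plate (over 25 N) (contact force between anything else and keep_near above 25 N or contact force between anything else and keep_far above 25 N or contact force between anything else and keep_floor above 25 N).
It fails at once if the pliers are disturbed (over 20 mm) (distance of pliers from where it was at the start of the episode above 0.02 m).
It fails at once if the saucer is disturbed (over 20 mm) (distance of saucer from where it was at the start of the episode above 0.02 m).
It fails at once if the toolbox is disturbed (over 20 mm) (distance of toolbox from where it was at the start of the episode above 0.02 m).
It also fails if it takes over 45 s, if anything falls off the work surface, if the arm or the gripper's body presses on something with over 40 N, if the wrist force passes 120 N, or if a joint passes its speed limit or range.

ROBOT

A 6-joint arm with a two-finger parallel gripper is mounted at the origin on the work surface. World frame = base frame: x ahead of the robot, y to its left, z up, the work surface at z = 0. Lengths are in mm, angles in degrees, forces in N, time in s.
With the tool pointing down it reaches from about 300 to 875 mm from the base axis. Payload 6.4 kg.
Tool frame: the origin (TCP) lies between the finger pads; the fingertips stand ctrl.nose_length ahead of it and the grasp point (between the pads) lies 3 mm ahead of it (ctrl.nose_length is the distance from the TCP to the fingertips, in mm); z points along the fingers, x is the direction in which the jaws open and shut, and the axes are right-handed (so a half turn about z gives the same grasp; the last joint's range is limited). The gripper opens to 88 mm and grips with 3 to 60 N. Pads are 18 mm wide; open, the fingers measure 123 mm over their backs; the gripper's body (75 mm by 187 mm) begins 45 mm behind the grasp point.
Start: joints at [57.565, 10.359, 92.074, -0, 77.567, -11.82], TCP at [202.439, 538.2, 260.714] pointing down, gripper open.
Joint ranges: [-171.53, 171.53], [-51.25, 118.39], [17.06, 147.69], [-65.23, 245.23], [0, 150.52], [-178.68, 178.68]. Speed limits (degrees/s): [147.25, 147.25, 172.46, 180, 180, 180].

INTERFACE

Orientations are given as [roll, pitch, yaw] about the fixed x, y, z axes, in that order (R = Rz(yaw) Ry(pitch) Rx(roll)).
In Python, from workcell import ctrl, imaging, workorder gives the robot as it stands.
- The arm moves only by the tool step_arm, never from a script. Its argument "deltas" is a list of rows, each a list of 7 numbers: the closure, from -1 (fully open) to 1 (shut), then the shift along the tool's x, y, z in m, then the turn, a rotation vector about the tool's x, y, z in rad. A call has 1 to 12 rows; each row shifts and turns the commanded pose from where the row before left it, along the tool's axes as they then stand; what a row does not reach is not made up. A row lasts 1/10 s, in which the tool goes at most 50 mm and 8.59 degrees, less where a joint would pass 70% of its speed; a pose out of reach is approached as far as the arm can. A call with a gripper value outside its range is refused whole. The fingers move at their own pace and stop on an object; the grip force is fixed at half the most. Time passes only in rows, so rows that do not move let the fingers close. It gives the time, the measured TCP pose, the force and the opening at its end, in the units of the state.
- ctrl.read_state(): the state, without advancing time (a new reading comes with each control period).
- imaging.snapshot(name): name is "side" or "top" or "wrist"; returns (picture, depth): 480x640x3 uint8, red, green, blue; 480x640 float32, mm along the optical axis (not along the pixel's ray), 0 where there is no reading.
- imaging.camera_model(name): a dict with "camera_matrix" (3x3 intrinsics, pixels), "origin" and "attitude" of the camera in the world. Camera axes: x right, y up, looking along -z (the intrinsics and any distortion apply to the point x, -y, -z); pixel columns grow to the right and rows downward; lengths in mm; the calibration is good to about 2 mm. A picture is of the moment at which its call begins: read the wrist's pose just before it. camera_model takes no time and is no camera call; for the wrist camera it gives the pose at the moment of the call.
- workorder.finish_job(): hands the job in, once; it reports no verdict.
The state is a dict: "time": time; "joint_pos": joint angles; "dq": joint speeds; "joint_efforts": joint torques, N m; "tool_pos": TCP position; "tool_rot": TCP orientation; "ft_force": force on the tool from outside, world axes, zero at the start; "moment": the same for the moment, N m; "grip_width": finger opening in mm.
Only numpy, scipy, OpenCV 4.12 (cv2) and the standard library are available. Lean on these libraries where they do the work, as an engineer would, in place of code of your own. Each camera call takes 0.05 s, during which the arm holds its last target. There are 200 camera calls.

## Working session

There is one attempt and no reset: what is moved stays moved. The work goes in short steps, Python scripts to look and compute and a tool call to move; the robot and the scene stay as the last step left them, time stands still between calls to the robot, and variables do not carry over. Pictures are saved under pics/ and viewed, about 8 in all and at most 12, crops included, and the job is handed in when it is done.

Besides the shell and the picture viewer there is one more tool, called after "Call:" as name(argument=value, ...), one argument or row to a line, values as JSON. step_arm: Moves the arm, as the interface text tells. Its arguments: {"type":"object","properties":{"deltas":{"type":"array"}},"required":["deltas"]}

```bash
ls; mkdir -p pics
cat > h.py <<'E'
import numpy as np,cv2
from workcell import ctrl,imaging,workorder
from scipy.spatial.transform import Rotation as R
def snap(n):
    m=imaging.camera_model(n);p,d=imaging.snapshot(n);return p,d,m
def rot(m):
    a=np.array(m['attitude'],float)
    return a if a.shape==(3,3) else R.from_euler('xyz',a,degrees=True).as_matrix()
def pts(d,m):
    K=np.array(m['camera_matrix']);v,u=np.mgrid[:d.shape[0],:d.shape[1]]
    c=np.stack([(u-K[0,2])/K[0,0]*d,-(v-K[1,2])/K[1,1]*d,-d],-1)
    return c@rot(m).T+np.array(m['origin'])
def save(n,p,s=1):
    cv2.imwrite('pics/'+n,cv2.resize(p[:,:,::-1],None,fx=s,fy=s))
E
python3 - <<'E'
from h import *
print(ctrl.read_state(),ctrl.nose_length)
for n in ['top','side']:
    p,d,m=snap(n);print(n,m);save(n+'0.png',p);np.savez(n+'0.npz',p=p,d=d,P=pts(d,m))
E
```

```text
pics
{'time': 0.0, 'joint_pos': array([ 5.75660438e+01,  1.04020349e+01,  9.21312113e+01, -3.65809377e-04,
        7.75669001e+01, -1.18197958e+01]), 'dq': array([-0.16625048, -0.0581272 , -0.05233576,  0.03128879,  0.04220653,
       -0.06070455]), 'joint_efforts': array([ 2.57860214e-03, -4.33866119e+01, -3.41850042e+01,  7.04155723e-02,
        3.84280365e-02, -2.01139756e-04]), 'tool_pos': array([202.15298726, 537.76396481, 259.81246716]), 'tool_rot': array([-1.79979836e+02,  9.80959714e-02,  6.93859359e+01]), 'ft_force': array([ 0.134801  , -0.08226233, -0.20135766]), 'moment': array([ 0.02728407,  0.01466611, -0.02608679]), 'grip_width': 88.46038192883218} 22.0
top {'camera_matrix': array([[617.34958687,   0.        , 315.50096374],
       [  0.        , 617.34958687, 241.44787127],
       [  0.        ,   0.        ,   1.        ]]), 'origin': array([ 469.20676814,  232.28905626, 1284.17266922]), 'attitude': array([  6.1729951 ,  -0.29677072, -91.69220839])}
side {'camera_matrix': array([[490.63840403,   0.        , 325.17713828],
       [  0.        , 490.63840403, 239.04246956],
       [  0.        ,   0.        ,   1.        ]]), 'origin': array([ 100.03852474, -672.2363929 ,  773.19153281]), 'attitude': array([ 58.08132767,  -1.00300625, -27.98087731])}
```

View pics/top0.png

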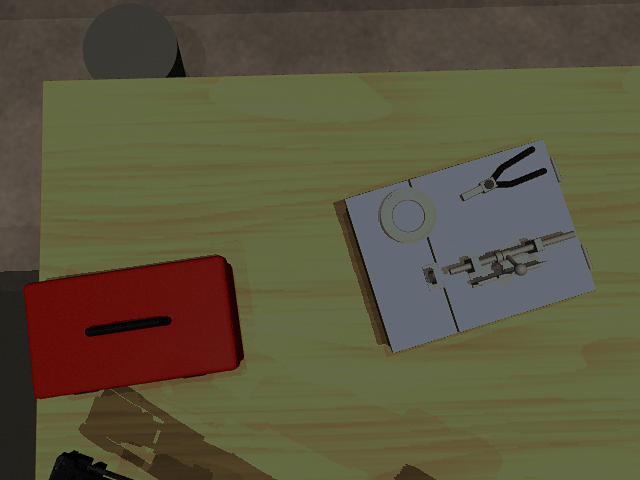

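View pics/side0.png

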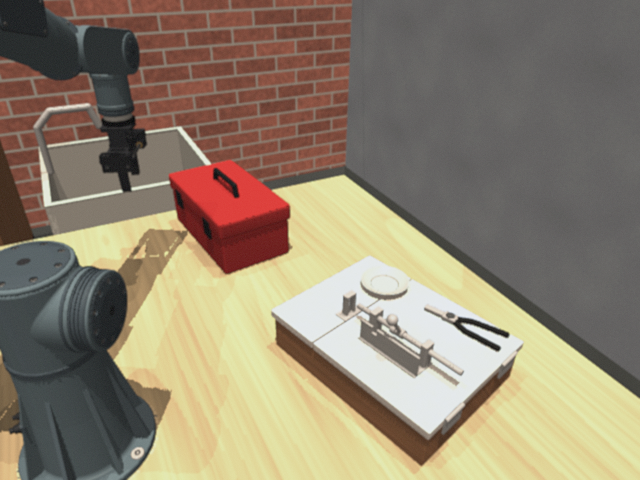

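The top view shows the lid with corners at about (345,200), (540,140), (596,290) and (390,352). The bolt runs from (575,237) to (435,275) and the knob is near (521,268). The side view shows the handle almost upright, with the toolbox well to the left. Next I'll compute the box pose.

```bash
cat > pose.py <<'E'
from h import *
z=np.load('top0.npz');P=z['P'];p=z['p'].astype(int);d=z['d']
m=(abs(P[...,2]-100)<10)&(d>0)&(P[...,0]>350)&(P[...,1]<250)
m&=(p.max(-1)-p.min(-1)<45)
m=cv2.morphologyEx(m.astype(np.uint8),cv2.MORPH_CLOSE,np.ones((9,9)))
c=max(cv2.findContours(m,0,2)[0],key=cv2.contourArea)[:,0]
print(cv2.boundingRect(c),'lid z',np.median(P[...,2][(m>0)&(d>0)]))
M=imaging.camera_model('top');K=np.array(M['camera_matrix'])
def ray(uv,h,M=M):
    K=np.array(M['camera_matrix']);uv=np.atleast_2d(uv)
    r=np.c_[(uv[:,0]-K[0,2])/K[0,0],-(uv[:,1]-K[1,2])/K[1,1],-np.ones(len(uv))]@rot(M).T
    o=np.array(M['origin']);return o+r*((h-o[2])/r[:,2])[:,None]
if __name__=='__main__':
    q=ray(c,100)[:,:2].astype(np.float32);r=cv2.minAreaRect(q);print(r)
    a=r[2];w,h=r[1]
    yaw=np.radians(a if w<h else a-90);print('yaw deg',np.degrees(yaw))
    C=np.array(r[0]);ex=np.array([np.cos(yaw),np.sin(yaw)]);ey=np.array([-ex[1],ex[0]])
    np.savez('box.npz',C=C,yaw=yaw)
    for nm in['top','side']:
        P=np.load(nm+'0.npz')['P'];B=np.stack([(P[...,:2]-C)@ex,(P[...,:2]-C)@ey,P[...,2]],-1)
        s=(B[...,2]>118)&(B[...,2]<230)&(abs(B[...,0])<100)&(abs(B[...,1])<190);b=B[s];vu=np.argwhere(s)
        print(nm,len(b))
        hi=b[:,2]>160;print('knob pts',b[hi].mean(0),b[hi].min(0),b[hi].max(0),hi.sum(), vu[hi].mean(0))
        for y in range(-180,130,8):
            k=abs(b[:,1]-y)<4
            if k.any():print(y,k.sum(),b[k].min(0).round(),b[k].max(0).round())
E
python3 pose.py
```

```text
(345, 139, 251, 214) lid z 99.83102317624662
((585.10791015625, -77.31590270996094), (309.28607177734375, 418.8973083496094), 15.370800971984863)
yaw deg 15.370800971984863
top 1633
knob pts [-68.4292957  -43.14826644 187.41916233] [-82.52211826 -55.02889273 160.37236395] [-50.20362508 -33.56913454 199.05968821] 159 [267.47169811 518.51572327]
-180 17 [ -46. -181.  134.] [ -34. -176.  143.]
-172 27 [ -46. -175.  134.] [ -34. -168.  143.]
-164 25 [ -46. -167.  136.] [ -34. -160.  144.]
-156 28 [ -45. -160.  134.] [ -34. -153.  143.]
-148 27 [ -46. -152.  131.] [ -34. -144.  146.]
-140 30 [ -46. -144.  134.] [ -34. -136.  144.]
-132 24 [ -45. -136.  136.] [ -34. -129.  144.]
-124 28 [ -46. -128.  134.] [ -34. -120.  144.]
-116 16 [ -76. -120.  136.] [ -34. -112.  149.]
-108 65 [ -77. -112.  124.] [ -28. -104.  155.]
-100 111 [ -77. -104.  119.] [-28. -96. 155.]
-92 34 [-77. -96. 128.] [-34. -88. 149.]
-84 44 [-76. -88. 118.] [ 90. -80. 148.]
-76 35 [-77. -80. 133.] [-34. -72. 149.]
-68 28 [-75. -72. 134.] [-34. -65. 147.]
-60 30 [-46. -64. 119.] [ 94. -56. 144.]
-52 56 [-79. -56. 127.]
[... 1836 characters left out ...]
32. -48. 197.]
-44 110 [-81. -48. 119.] [-33. -40. 198.]
-36 75 [-77. -40. 118.] [-31. -32. 192.]
-28 62 [-76. -32. 118.] [-41. -24. 146.]
-20 45 [-76. -24. 118.] [-41. -16. 146.]
-12 42 [-76. -16. 119.] [-39.  -8. 142.]
-4 62 [-77.  -7. 119.] [-35.  -0. 146.]
4 85 [-76.   0. 118.] [-26.   8. 151.]
12 157 [-76.   8. 118.] [-24.  16. 153.]
20 93 [-77.  16. 118.] [-25.  23. 152.]
28 6 [-46.  27. 135.] [-38.  32. 140.]
36 21 [-44.  33. 130.] [-33.  39. 141.]
44 21 [-45.  40. 119.] [ 97.  48. 142.]
52 20 [-44.  48. 132.] [-34.  54. 144.]
60 20 [-44.  56. 131.] [-35.  63. 142.]
84 115 [-53.  80. 118.] [-23.  88. 151.]
92 75 [-53.  88. 118.] [-23.  96. 150.]
100 1 [-29.  96. 147.] [-29.  96. 147.]
```

Call:
step_arm(
  deltas=[
    [1,0,0,-0.045,0,0,0.118],
    [1,0,0,-0.045,0,0,0.118],
    [1,0,0,0,0,0,0.118],
    [1,0,0,0,0,0,0.118],
    [1,0,0,0,0,0,0.118],
    [1,0,0,0,0,0,0.118],
    [1,0,0,0,0,0,0.118],
    [1,0,0,0,0,0,0.118],
  ],
)

```text
time: 0.9
tool_pos: [202.3, 538.0, 350.1]
tool_rot: [180.0, 0.0, 15.0]
ft_force: [-1.0, -0.1, 0.5]
grip_width: 26.3
```

Call:
step_arm(
  deltas=[
    [1,0.009,0.045,0,0,0,0],
    [1,0.009,0.045,0,0,0,0],
    [1,0.009,0.045,0,0,0,0],
    [1,0.009,0.045,0,0,0,0],
    [1,0.009,0.045,0,0,0,0],
    [1,0.009,0.045,0,0,0,0],
    [1,0.009,0.045,0,0,0,0],
    [1,0.009,0.045,0,0,0,0],
    [1,0.009,0.045,0,0,0,0],
    [1,0.009,0.045,0,0,0,0],
    [1,0.009,0.045,0,0,0,0],
    [1,0.009,0.045,0,0,0,0],
  ],
)

```text
time: 2.1
tool_pos: [449.4, 44.0, 350.6]
tool_rot: [-180.0, -0.0, 15.3]
ft_force: [0.6, -0.2, 0.6]
grip_width: 0.6
```

Call:
step_arm(
  deltas=[
    [1,0.007,0.045,0,0,0,0],
    [1,0.007,0.045,0,0,0,0],
    [1,0.007,0.045,0,0,0,0],
    [1,0,0.04,0,0,0,0],
    [1,0,0,0,0,0,0],
    [1,0,0,0,0,0,0],
  ],
)

```text
time: 2.7
tool_pos: [515.2, -117.9, 349.9]
tool_rot: [-179.9, 0.1, 15.2]
ft_force: [-0.8, 0.6, 0.1]
grip_width: 0.4
```

Run:
```python
from h import *
s=ctrl.read_state();print(s['time'],s['tool_pos'],s['tool_rot'],s['ft_force'],s['grip_width'])
p,d,m=snap('wrist');print(m);save('w0.png',p);np.savez('wrist0.npz',p=p,d=d,P=pts(d,m))
```

```text
2.7 [ 515.20344552 -117.87871977  349.89112964] [-1.79910484e+02  6.96627130e-02  1.51857478e+01] [-0.76924104  0.56368531  0.05066812] 0.4271434919616768
{'camera_matrix': array([[385.19177241,   0.        , 323.18776982],
       [  0.        , 385.19177241, 238.7807003 ],
       [  0.        ,   0.        ,   1.        ]]), 'origin': array([492.62316919, -38.28250841, 471.43663773]), 'attitude': array([-1.85104384e+01,  6.86509998e-03,  1.51387589e+01])}
```

View pics/w0.png

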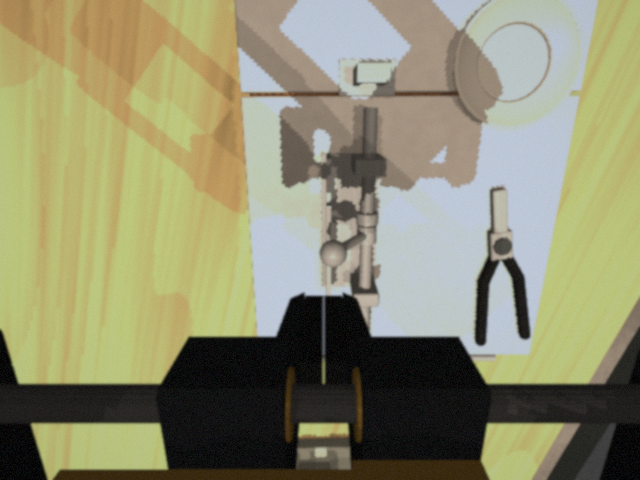

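The wrist camera's view is up = box +y and right = box +x. The knob is at (333,254), the collar at (367,218), the front bearing block at (368,165) and the staple at (373,72). The strip runs along column 327. I'll back off and go lower for one close look at the notch.

Call:
step_arm(
  deltas=[
    [1,0,0.043,-0.025,0,0,0],
    [1,0,0.043,0.025,0,0,0],
    [1,0,0.043,0.03,0,0,0],
    [1,0,0,0.04,0,0,0.003],
    [1,0,0,0.03,0,0,0],
    [1,0,0,0,0,0,0],
  ],
)

```text
time: 3.35
tool_pos: [546.8, -236.9, 247.1]
tool_rot: [-179.6, 0.3, 15.2]
ft_force: [-0.5, 1.2, -0.1]
grip_width: 0.4
```

Run:
```python
from h import *
s=ctrl.read_state();print(s['time'],s['tool_pos'],s['tool_rot'],s['ft_force'],s['grip_width'])
p,d,m=snap('wrist');print(m);save('w1.png',p[:,150:550][:440],1.36);np.savez('wrist1.npz',p=p,d=d,P=pts(d,m))
z=np.load('box.npz');C=z['C'];yaw=float(z['yaw']);ex=np.array([np.cos(yaw),np.sin(yaw)]);ey=np.array([-ex[1],ex[0]])
for f in ['wrist0','wrist1']:
    P=np.load(f+'.npz')['P'];B=np.stack([(P[...,:2]-C)@ex,(P[...,:2]-C)@ey,P[...,2]],-1)
    s=(B[...,2]>118)&(B[...,2]<210)&(B[...,0]>-110)&(B[...,0]<0)&(abs(B[...,1])<190);b=B[s]
    k=b[(b[:,2]>172)]
    print(f,'knob n',len(k),k.mean(0),k.min(0),k.max(0))
    A=np.c_[2*k,np.ones(len(k))];x=np.linalg.lstsq(A,(k**2).sum(1),rcond=None)[0];print('sphere',x[:3],np.sqrt(x[3]+x[:3]@x[:3]))
    t=b[(b[:,2]>147)&(b[:,2]<158)]
    print('tops hist y',np.histogram(t[:,1],np.arange(-130,130,4)))
    st=b[(abs(b[:,0]+76)<4)&(b[:,2]>140)&(b[:,2]<152)];print('strip hist',np.histogram(st[:,1],np.arange(-130,60,4)))
    co=b[(abs(b[:,0]+32)<3)&(b[:,2]>128)];print('collar x-32',np.histogram(co[:,1],np.arange(-130,60,4))[0])
```

```text
3.35 [ 546.75828439 -236.91780948  247.13568608] [-179.57440057    0.33964375   15.20638418] [-0.47416337  1.22474117 -0.06748116] 0.4369730333396624
{'camera_matrix': array([[385.19177241,   0.        , 323.18776982],
       [  0.        , 385.19177241, 238.7807003 ],
       [  0.        ,   0.        ,   1.        ]]), 'origin': array([ 524.90657013, -157.8559622 ,  369.14353498]), 'attitude': array([-18.16971849,   0.27684963,  15.15980248])}
wrist0 knob n 600 [-71.38532058 -42.97892102 190.76395446] [-81.83579634 -54.93358544 172.06102014] [-58.83245458 -34.41963465 197.12717772]
sphere [-71.12602904 -45.99195747 182.62757336] 12.1356124728239
tops hist y (array([  0,   0,   0,   0,  46,  75,  84,  96,   0,   0,   0,   0,   0,
         0,   0,   0,   0,   0,   0,   0,  11,  42,  18,   0,   0,   0,
         0,   0,   0,   0,   0,   0,   0,   0,  32, 160, 159, 149,  65,
         0,   0,   0,   0,   0,   0,   0,   0,   0,   0,   0,   0,   0,
         0,  96, 147, 123,  91,   0,   0,   0,   0,   0,   0,   0]), array([-130, -126, -122, -118, -114, -110, -106, -102,  -98,  -94,  -90,
 
[... 2080 characters left out ...]
ip hist (array([ 0,  0,  0, 15, 47, 47, 46, 48, 46, 40, 47, 49, 49, 49, 56, 48, 56,
       49, 46,  0,  0,  0,  0,  0,  1, 52, 60, 60, 14,  0,  0,  0,  0,  0,
        0,  0,  0,  0,  0,  0,  0,  0,  0,  0,  0,  0,  0]), array([-130, -126, -122, -118, -114, -110, -106, -102,  -98,  -94,  -90,
        -86,  -82,  -78,  -74,  -70,  -66,  -62,  -58,  -54,  -50,  -46,
        -42,  -38,  -34,  -30,  -26,  -22,  -18,  -14,  -10,   -6,   -2,
          2,    6,   10,   14,   18,   22,   26,   30,   34,   38,   42,
         46,   50,   54,   58]))
collar x-32 [ 7  6  9  3 49 70 72 98  8  8  8  6 11  7 10 10  7 13  8 42 42 43 44 52
 58 58 14  8 13  7 13  2  0  0  0  0  0  0  0  0  0  0  0  0  0  0  0]
```

View pics/w1.png

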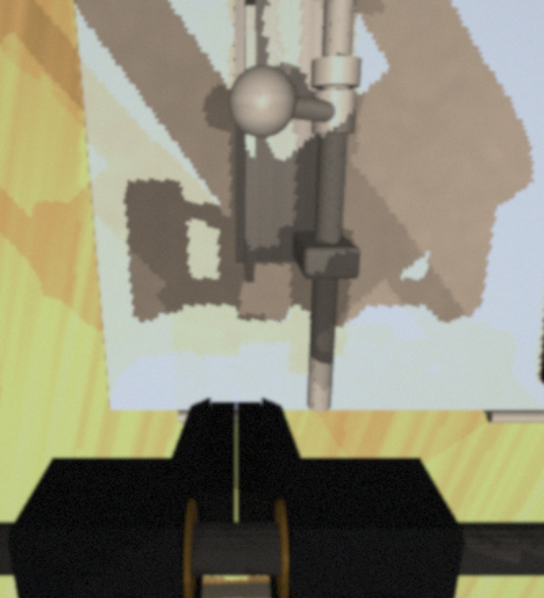

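The notch gap in the strip is at box y ≈ -16 to -5. The knob is at (-71.5, -45.7, 186), so about 35 mm of travel remains, and the gap from the collar to the bearing block agrees. Next I'll go down behind the knob.

Call:
step_arm(
  deltas=[
    [1,0.008,0,0.024,0,0,0],
    [1,0,-0.01,0.023,0,0,0],
    [1,0,-0.03,0,0,0,0],
    [1,0,-0.022,0,0,0,0],
    [1,0,0,0,0,0,0],
    [1,0,0,0,0,0,0],
  ],
)

```text
time: 4.0
tool_pos: [542.0, -177.9, 207.9]
tool_rot: [179.8, -0.2, 15.2]
ft_force: [0.1, -0.1, -0.2]
grip_width: 0.5
```

```bash
cat > st.py <<'E'
from h import *
s=ctrl.read_state();z=np.load('box.npz');y=float(z['yaw']);c,n=np.cos(y),np.sin(y)
Q=np.array([[c,n,0],[-n,c,0],[0,0,1]])
t=s['tool_pos']-np.r_[z['C'],0]
print(s['time'],'box tcp',(Q@t).round(1),'rot',s['tool_rot'].round(2),'F box',(Q@s['ft_force']).round(1))
E
python3 st.py
```

```text
4.0 box tcp [-68.2 -85.5 207.9] rot [ 1.798e+02 -1.700e-01  1.525e+01] F box [ 0.1 -0.1 -0.2]
```

Call:
step_arm(
  deltas=[
    [1,-0.003,-0.008,0.006,0,0,0],
    [1,0,-0.008,0,0,0,0],
    [1,0,-0.002,0,0,0,0],
    [1,0,-0.002,0,0,0,0],
    [1,0,-0.002,0,0,0,0],
    [1,0,-0.002,0,0,0,0],
  ],
)

```text
time: 4.6
tool_pos: [531.6, -156.5, 199.2]
tool_rot: [179.9, -0.0, 15.1]
ft_force: [1.4, -4.0, -1.4]
grip_width: 0.2
```

Call:
step_arm(
  deltas=[
    [1,0,-0.002,0,0,0,0],
    [1,0,-0.002,0,0,0,0],
    [1,0,-0.002,0,0,0,0],
    [1,0,-0.002,0,0,0,0],
  ],
)

```text
time: 5.0
tool_pos: [529.3, -147.8, 199.1]
tool_rot: [180.0, 0.0, 15.1]
ft_force: [-0.5, -4.7, -1.3]
grip_width: 0.7
```

```bash
python3 st.py
```

```text
5.0 box tcp [-72.5 -53.2 199.1] rot [1.7999e+02 1.0000e-02 1.5120e+01] F box [-1.7 -4.4 -1.3]
```

Call:
step_arm(
  deltas=[
    [1,0,-0.002,0,0,0,0],
    [1,0,-0.002,0,0,0,0],
    [1,0,-0.002,0,0,0,0],
    [1,0,-0.002,0,0,0,0],
    [1,0,-0.002,0,0,0,0],
    [1,0,-0.002,0,0,0,0],
  ],
)

```text
time: 5.6
tool_pos: [526.1, -136.2, 199.1]
tool_rot: [-180.0, 0.0, 15.1]
ft_force: [-0.2, -4.6, -0.2]
grip_width: 0.2
```

Call:
step_arm(
  deltas=[
    [1,0,-0.001,0,0,0,0],
    [1,0,-0.001,0,0,0,0],
    [1,0,-0.001,0,0,0,0],
  ],
)

```text
time: 5.9
tool_pos: [525.3, -133.4, 199.1]
tool_rot: [180.0, 0.0, 15.1]
ft_force: [-1.7, -5.1, -0.1]
grip_width: 0.5
```

```bash
python3 st.py
python3 - <<'E'
from h import *
z=np.load('box.npz');y=float(z['yaw']);ex=np.array([np.cos(y),np.sin(y)]);ey=np.array([-ex[1],ex[0]])
p,d,m=snap('wrist');save('w2.png',p[:300,200:500],2);P=pts(d,m)
B=np.stack([(P[...,:2]-z['C'])@ex,(P[...,:2]-z['C'])@ey,P[...,2]],-1)
b=B[(B[...,2]>118)&(B[...,2]<210)&(B[...,0]>-110)&(B[...,0]<0)&(abs(B[...,1])<150)]
e=np.arange(-60,60,2)
for nm,k in [('strip',(abs(b[:,0]+76)<4)&(b[:,2]>140)&(b[:,2]<152)),('blocktop',(b[:,2]>149)&(b[:,2]<156)&(b[:,0]>-50)),('x-32',(abs(b[:,0]+32)<3)&(b[:,2]>128))]:
    print(nm,dict(zip(e.tolist(),np.histogram(b[k][:,1],e)[0].tolist())))
E
```

```text
5.9 box tcp [-72.5 -38.2 199.1] rot [1.800e+02 1.000e-02 1.513e+01] F box [-3.  -4.5 -0.1]
strip {-60: 0, -58: 0, -56: 0, -54: 0, -52: 0, -50: 0, -48: 0, -46: 0, -44: 0, -42: 0, -40: 0, -38: 0, -36: 0, -34: 0, -32: 0, -30: 0, -28: 0, -26: 0, -24: 19, -22: 33, -20: 29, -18: 31, -16: 0, -14: 0, -12: 0, -10: 0, -8: 0, -6: 21, -4: 37, -2: 36, 0: 35, 2: 40, 4: 38, 6: 36, 8: 37, 10: 40, 12: 38, 14: 38, 16: 41, 18: 40, 20: 41, 22: 31, 24: 0, 26: 0, 28: 0, 30: 0, 32: 0, 34: 0, 36: 0, 38: 0, 40: 0, 42: 0, 44: 0, 46: 0, 48: 0, 50: 0, 52: 0, 54: 0, 56: 0}
blocktop {-60: 0, -58: 0, -56: 0, -54: 0, -52: 0, -50: 0, -48: 0, -46: 0, -44: 0, -42: 0, -40: 0, -38: 0, -36: 0, -34: 0, -32: 0, -30: 0, -28: 0, -26: 0, -24: 0, -22: 10, -20: 29, -18: 41, -16: 28, -14: 0, -12: 0, -10: 0, -8: 0, -6: 0, -4: 0, -2: 0, 0: 0, 2: 0, 4: 0, 6: 0, 8: 39, 10: 185, 12: 186, 14: 173, 16: 173, 18: 187, 20: 175, 22: 121, 24: 0, 26: 0, 28: 0, 30: 0, 32: 0, 34: 0, 36: 0, 38: 0, 40: 0, 42: 0, 44: 0, 46: 0, 48: 0, 50: 0, 52: 0, 54: 0, 56: 0}
x-32 {-60: 4, -58: 5, -56: 2, -54: 5, -52: 3, -50: 4, -48: 6, -46: 3, -44: 3, -42: 4, -40: 3, -38: 6, -36: 3, -34: 4, -32: 6, -30: 2, -28: 8, -26: 19, -24: 20, -22: 21, -20: 22, -18: 21, -16: 22, -14: 20, -12: 34, -10: 11, -8: 30, -6: 29, -4: 25, -2: 30, 0: 64, 2: 5, 4: 7, 6: 1, 8: 17, 10: 62, 12: 54, 14: 67, 16: 56, 18: 66, 20: 55, 22: 110, 24: 4, 26: 5, 28: 4, 30: 5, 32: 5, 34: 6, 36: 4, 38: 5, 40: 5, 42: 5, 44: 5, 46: 3, 48: 8, 50: 6, 52: 5, 54: 6, 56: 7}
```

View pics/w2.png

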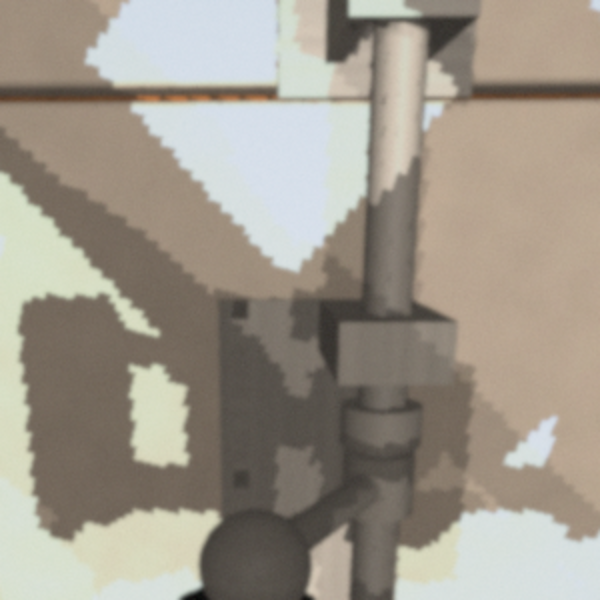

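The view shows the collar (382,430) about 7 mm short of the bearing block (395,350). Contact force is steady at about 4.5 N. I'll close most of the gap, then feel for the stop.

Call:
step_arm(
  deltas=[
    [1,0,-0.001,0,0,0,0],
    [1,0,-0.001,0,0,0,0],
    [1,0,-0.001,0,0,0,0],
    [1,0,-0.001,0,0,0,0],
  ],
)

```text
time: 6.35
tool_pos: [524.3, -129.5, 199.1]
tool_rot: [-180.0, 0.0, 15.1]
ft_force: [-1.0, -3.9, 0.3]
grip_width: 0.7
```

Call:
step_arm(
  deltas=[
    [1,0,-0.0005,0,0,0,0],
    [1,0,-0.0005,0,0,0,0],
  ],
)

```text
time: 6.55
tool_pos: [524.1, -128.6, 199.1]
tool_rot: [180.0, 0.0, 15.1]
ft_force: [-2.1, -4.1, 1.2]
grip_width: 0.4
```

Call:
step_arm(
  deltas=[
    [1,0,-0.0005,0,0,0,0],
    [1,0,-0.0005,0,0,0,0],
  ],
)

```text
time: 6.75
tool_pos: [523.8, -127.6, 199.1]
tool_rot: [-180.0, 0.0, 15.1]
ft_force: [-1.2, -4.7, -0.1]
grip_width: 0.6
```

Call:
step_arm(
  deltas=[
    [1,0,-0.0005,0,0,0,0],
  ],
)

```text
time: 6.85
tool_pos: [523.7, -127.1, 199.1]
tool_rot: [180.0, 0.0, 15.1]
ft_force: [-1.0, -4.6, -0.4]
grip_width: 0.6
```

Call:
step_arm(
  deltas=[
    [1,0,-0.0005,0,0,0,0],
  ],
)

```text
time: 6.95
tool_pos: [523.6, -126.6, 199.1]
tool_rot: [-180.0, 0.0, 15.1]
ft_force: [-0.8, -4.4, 0.8]
grip_width: 0.2
```

Call:
step_arm(
  deltas=[
    [1,0,-0.0005,0,0,0,0],
  ],
)

```text
time: 7.05
tool_pos: [523.4, -126.2, 199.1]
tool_rot: [-180.0, 0.0, 15.1]
ft_force: [-2.1, -4.7, -0.6]
grip_width: 0.3
```

Call:
step_arm(
  deltas=[
    [1,0,-0.0005,0,0,0,0],
  ],
)

```text
time: 7.15
tool_pos: [523.3, -125.7, 199.1]
tool_rot: [180.0, -0.0, 15.1]
ft_force: [-2.3, -5.3, -1.1]
grip_width: 0.1
```

Call:
step_arm(
  deltas=[
    [1,0,-0.0005,0,0,0,0],
  ],
)

```text
time: 7.25
tool_pos: [523.3, -125.4, 199.2]
tool_rot: [180.0, -0.0, 15.1]
ft_force: [-1.9, -6.0, 0.3]
grip_width: 0.4
```

Call:
step_arm(
  deltas=[
    [1,0,-0.0004,0,0,0,0],
  ],
)

```text
time: 7.35
tool_pos: [523.3, -125.2, 199.3]
tool_rot: [179.9, -0.0, 15.1]
ft_force: [-0.6, -7.6, -0.4]
grip_width: 0.5
```

```bash
python3 st.py
```

```text
7.35 box tcp [-72.3 -29.8 199.3] rot [ 1.7993e+02 -2.0000e-02  1.5120e+01] F box [-2.6 -7.2 -0.4]
```

The stop is met: force rose from 4.5 to 7.6 N as motion ceased. Knob y ≈ -9.8, and the notch predicts -10. Now I'll back off, lift, and get over the knob.

Call:
step_arm(
  deltas=[
    [1,0,0.003,0,0,0,0],
    [1,0,0.004,0,0,0,0],
    [1,0,0,-0.015,0,0,0],
    [1,0,0,-0.014,0,0,0],
    [1,-0.003,-0.013,0,0,0,0.004],
    [1,-0.003,-0.013,0,0,0,0],
    [1,0,0,0,0,0,0],
    [1,0,0,0,0,0,0],
  ],
)

```text
time: 8.15
tool_pos: [511.9, -107.1, 227.7]
tool_rot: [-180.0, 0.0, 15.0]
ft_force: [-1.6, -0.7, -0.3]
grip_width: 0.2
```

```bash
python3 st.py
python3 - <<'E'
from h import *
z=np.load('box.npz');y=float(z['yaw']);ex=np.array([np.cos(y),np.sin(y)]);ey=np.array([-ex[1],ex[0]])
p,d,m=snap('side');P=pts(d,m)
B=np.stack([(P[...,:2]-z['C'])@ex,(P[...,:2]-z['C'])@ey,P[...,2]],-1)
s=(B[...,2]>175)&(B[...,2]<199)&(B[...,0]>-110)&(B[...,0]<-30)&(abs(B[...,1]+10)<20)
k=B[s];print(len(k),k.min(0),k.max(0),k.mean(0))
v,u=np.argwhere(s).mean(0).astype(int);v0,u0=max(0,v-90),max(0,u-120)
save('s1.png',p[v0:v0+180,u0:u0+240],3)
E
```

```text
8.15 box tcp [-78.5  -9.3 227.7] rot [-1.7998e+02  3.0000e-02  1.4960e+01] F box [-1.7 -0.2 -0.3]
92 [-82.07168498 -22.48361989 178.29367381] [-62.52098821  -3.68176242 197.68023038] [-73.92851869 -15.77962472 189.00499003]
```

View pics/s1.png

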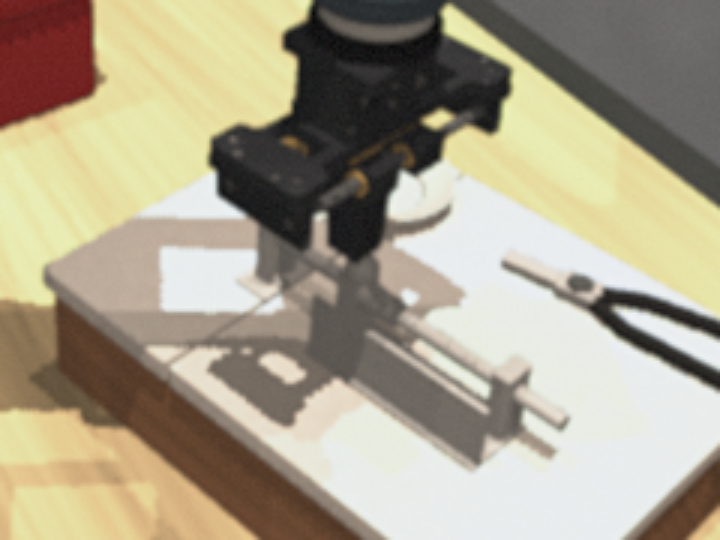

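The side view shows the closed fingertips directly above the knob (360,270), with the plate and pliers clear. I'll press down gently along the arc.

Call:
step_arm(
  deltas=[
    [1,0,0,0.004,0,0,0],
    [1,0,0,0.002,0,0,0],
    [1,0,0,0.001,0,0,0],
  ],
)

```text
time: 8.5
tool_pos: [512.2, -108.1, 220.5]
tool_rot: [-180.0, 0.0, 14.9]
ft_force: [0.1, 0.3, -0.0]
grip_width: 0.5
```

Call:
step_arm(
  deltas=[
    [1,-0.0013,0,0.001,0,0,0],
    [1,-0.0013,0,0.001,0,0,0],
    [1,-0.0013,0,0.001,0,0,0],
  ],
)

```text
time: 8.8
tool_pos: [508.7, -109.2, 218.4]
tool_rot: [180.0, -0.0, 14.9]
ft_force: [1.0, -0.4, 2.1]
grip_width: 0.2
```

Call:
step_arm(
  deltas=[
    [1,-0.002,0,0.002,0,0,0],
    [1,-0.002,0,0.002,0,0,0],
    [1,-0.002,0,0.002,0,0,0],
  ],
)

```text
time: 9.1
tool_pos: [502.2, -111.0, 213.0]
tool_rot: [180.0, 0.1, 14.9]
ft_force: [-6.3, -0.9, 10.8]
grip_width: 0.2
```

Call:
step_arm(
  deltas=[
    [1,-0.002,0,0.002,0,0,0],
    [1,-0.002,0,0.002,0,0,0],
    [1,-0.002,0,0.002,0,0,0],
  ],
)

```text
time: 9.4
tool_pos: [495.8, -112.8, 206.9]
tool_rot: [180.0, 0.2, 14.9]
ft_force: [-8.6, -1.9, 11.1]
grip_width: 0.5
```

```bash
python3 st.py
```

```text
9.4 box tcp [-95.5 -10.5 206.9] rot [1.7996e+02 1.6000e-01 1.4910e+01] F box [-8.8  0.5 11.1]
```

Call:
step_arm(
  deltas=[
    [1,0,0,-0.004,0,0,0],
    [1,0.008,0,-0.001,0,0,0],
    [1,0,0,0.002,0,0,0],
    [1,0,0,0.002,0,0,0],
  ],
)

```text
time: 9.8
tool_pos: [504.9, -110.0, 206.9]
tool_rot: [180.0, 0.0, 14.9]
ft_force: [-4.4, -1.1, 6.6]
grip_width: 0.5
```

Call:
step_arm(
  deltas=[
    [1,-0.0015,0,0.0015,0,0,0],
    [1,-0.0018,0,0.0015,0,0,0],
    [1,-0.0018,0,0.0015,0,0,0],
  ],
)

```text
time: 10.1
tool_pos: [499.9, -111.3, 202.4]
tool_rot: [180.0, -0.0, 14.9]
ft_force: [2.2, 0.7, 0.7]
grip_width: 0.8
```

```bash
python3 st.py
```

```text
10.1 box tcp [-91.2 -10.2 202.4] rot [ 1.800e+02 -4.000e-02  1.489e+01] F box [2.3 0.1 0.7]
```

Call:
step_arm(
  deltas=[
    [1,-0.0014,0,0.0018,0,0,0],
    [1,-0.0014,0,0.0018,0,0,0],
    [1,-0.0014,0,0.0018,0,0,0],
  ],
)

```text
time: 10.4
tool_pos: [495.7, -112.4, 197.0]
tool_rot: [-180.0, -0.0, 14.9]
ft_force: [1.6, -0.2, 2.0]
grip_width: 0.5
```

Call:
step_arm(
  deltas=[
    [1,-0.0013,0,0.0015,0,0,0],
    [1,-0.0012,0,0.0015,0,0,0],
  ],
)

```text
time: 10.6
tool_pos: [493.2, -113.1, 194.0]
tool_rot: [-180.0, -0.0, 14.9]
ft_force: [1.0, 0.9, 1.1]
grip_width: 0.3
```

```bash
python3 st.py
```

```text
10.6 box tcp [-98.1 -10.1 194. ] rot [-179.99   -0.     14.89] F box [1.2 0.6 1.1]
```

Call:
step_arm(
  deltas=[
    [1,-0.0006,0,0.001,0,0,0],
    [1,-0.0006,0,0.001,0,0,0],
  ],
)

```text
time: 10.8
tool_pos: [492.1, -113.4, 192.1]
tool_rot: [-180.0, 0.0, 14.9]
ft_force: [0.3, 0.0, 0.9]
grip_width: 0.5
```

Call:
step_arm(
  deltas=[
    [1,-0.0005,0,0.001,0,0,0],
  ],
)

```text
time: 10.9
tool_pos: [491.6, -113.5, 191.1]
tool_rot: [-180.0, 0.0, 14.9]
ft_force: [0.3, -0.5, 1.4]
grip_width: 0.2
```

Call:
step_arm(
  deltas=[
    [1,-0.0005,0,0.001,0,0,0],
  ],
)

```text
time: 11.0
tool_pos: [491.1, -113.6, 190.1]
tool_rot: [-180.0, 0.0, 14.9]
ft_force: [0.1, -0.4, 1.8]
grip_width: 0.9
```

Call:
step_arm(
  deltas=[
    [1,-0.0005,0,0.001,0,0,0],
  ],
)

```text
time: 11.1
tool_pos: [490.6, -113.8, 189.1]
tool_rot: [-180.0, 0.0, 14.9]
ft_force: [0.3, 0.8, 2.2]
grip_width: 0.2
```

Call:
step_arm(
  deltas=[
    [1,-0.0004,0,0.001,0,0,0],
    [1,-0.0004,0,0.001,0,0,0],
  ],
)

```text
time: 11.3
tool_pos: [489.7, -114.0, 187.1]
tool_rot: [-180.0, 0.0, 14.9]
ft_force: [-2.4, 0.2, 2.8]
grip_width: 0.7
```

Call:
step_arm(
  deltas=[
    [1,-0.0004,0,0.001,0,0,0],
    [1,-0.0004,0,0.001,0,0,0],
  ],
)

```text
time: 11.5
tool_pos: [489.0, -114.2, 185.1]
tool_rot: [-180.0, 0.0, 14.9]
ft_force: [-1.5, -0.2, 2.5]
grip_width: 0.5
```

Call:
step_arm(
  deltas=[
    [1,-0.0003,0,0.001,0,0,0],
    [1,-0.0003,0,0.001,0,0,0],
  ],
)

```text
time: 11.7
tool_pos: [488.5, -114.3, 183.1]
tool_rot: [-180.0, 0.0, 14.9]
ft_force: [-2.3, -0.9, 3.7]
grip_width: -0.0
```

Call:
step_arm(
  deltas=[
    [1,-0.0004,0,0.001,0,0,0],
    [1,-0.0003,0,0.001,0,0,0],
    [1,-0.0003,0,0.001,0,0,0],
  ],
)

```text
time: 12.0
tool_pos: [487.6, -114.6, 180.1]
tool_rot: [-180.0, 0.0, 14.9]
ft_force: [-1.7, 0.3, 2.6]
grip_width: 0.5
```

Call:
step_arm(
  deltas=[
    [1,-0.0003,0,0.001,0,0,0],
    [1,-0.0003,0,0.001,0,0,0],
    [1,-0.0002,0,0.001,0,0,0],
  ],
)

```text
time: 12.3
tool_pos: [486.9, -114.8, 177.1]
tool_rot: [180.0, -0.0, 14.9]
ft_force: [-1.3, -0.2, 2.4]
grip_width: 0.4
```

Call:
step_arm(
  deltas=[
    [1,-0.0002,0,0.001,0,0,0],
    [1,-0.0002,0,0.001,0,0,0],
    [1,-0.0002,0,0.001,0,0,0],
  ],
)

```text
time: 12.6
tool_pos: [486.3, -114.9, 174.1]
tool_rot: [-180.0, -0.0, 14.9]
ft_force: [-1.8, -0.2, 0.5]
grip_width: 0.2
```

Call:
step_arm(
  deltas=[
    [1,-0.0002,0,0.001,0,0,0],
    [1,0,0,0.001,0,0,0],
  ],
)

```text
time: 12.8
tool_pos: [486.1, -115.0, 172.1]
tool_rot: [-180.0, 0.0, 14.9]
ft_force: [-1.9, 0.3, 1.2]
grip_width: 0.6
```

Call:
step_arm(
  deltas=[
    [1,0,0,0.0005,0,0,0],
    [1,0,0,0.0005,0,0,0],
  ],
)

```text
time: 13.0
tool_pos: [486.1, -115.0, 171.2]
tool_rot: [180.0, -0.0, 14.9]
ft_force: [-2.7, -0.3, 1.3]
grip_width: 0.4
```

Call:
step_arm(
  deltas=[
    [1,0,0,0.0005,0,0,0],
  ],
)

```text
time: 13.1
tool_pos: [486.1, -115.0, 170.7]
tool_rot: [-180.0, 0.0, 14.9]
ft_force: [-1.0, -0.4, 1.8]
grip_width: 0.7
```

Call:
step_arm(
  deltas=[
    [1,0,0,0.0005,0,0,0],
  ],
)

```text
time: 13.2
tool_pos: [486.1, -115.0, 170.2]
tool_rot: [180.0, -0.0, 14.9]
ft_force: [-1.7, -1.6, 1.8]
grip_width: 0.1
```

```bash
python3 st.py
```

```text
13.2 box tcp [-105.4  -10.1  170.2] rot [180.   -0.   14.9] F box [-2.1 -1.1  1.8]
```

Call:
step_arm(
  deltas=[
    [1,0,0,0.0005,0,0,0],
  ],
)

```text
time: 13.3
tool_pos: [486.1, -115.0, 169.7]
tool_rot: [180.0, -0.0, 14.9]
ft_force: [-1.5, -0.2, 1.2]
grip_width: 0.6
```

Call:
step_arm(
  deltas=[
    [1,0,0,0.0005,0,0,0],
  ],
)

```text
time: 13.4
tool_pos: [486.1, -115.0, 169.2]
tool_rot: [-180.0, 0.0, 14.9]
ft_force: [-1.2, 0.1, 2.7]
grip_width: 0.4
```

Call:
step_arm(
  deltas=[
    [1,0,0,0.0004,0,0,0],
  ],
)

```text
time: 13.5
tool_pos: [486.1, -115.0, 168.8]
tool_rot: [180.0, 0.0, 14.9]
ft_force: [-2.5, -0.9, 3.3]
grip_width: 0.5
```

Call:
step_arm(
  deltas=[
    [1,0,0,0.0004,0,0,0],
  ],
)

```text
time: 13.6
tool_pos: [486.1, -115.1, 168.6]
tool_rot: [180.0, 0.0, 14.9]
ft_force: [-3.4, -0.3, 4.8]
grip_width: 0.2
```

Force is rising to about 5 N, so the handle is bottoming at knob z ≈ 136. I'll lift off and check.

Call:
step_arm(
  deltas=[
    [1,0,0,-0.003,0,0,0],
    [1,0,0,-0.01,0,0,0],
    [1,0,0,-0.03,0,0,0],
    [1,0,0.03,-0.03,0,0,0],
    [1,0,0.04,-0.02,0,0,0],
    [1,0,0.04,0,0,0,0],
    [1,0,0,0,0,0,0],
    [1,0,0,0,0,0,0],
  ],
)

```text
time: 14.4
tool_pos: [514.2, -221.7, 261.5]
tool_rot: [-180.0, -0.0, 14.8]
ft_force: [0.1, -0.2, 0.3]
grip_width: 0.5
```

```bash
python3 st.py
python3 - <<'E'
from h import *
z=np.load('box.npz');y=float(z['yaw']);ex=np.array([np.cos(y),np.sin(y)]);ey=np.array([-ex[1],ex[0]])
p,d,m=snap('wrist');P=pts(d,m)
B=np.stack([(P[...,:2]-z['C'])@ex,(P[...,:2]-z['C'])@ey,P[...,2]],-1)
s=(B[...,2]>125)&(B[...,2]<199)&(B[...,0]>-125)&(B[...,0]<-82)&(abs(B[...,1]+10)<25)
k=B[s];print(len(k),k.min(0),k.max(0))
A=np.c_[2*k,np.ones(len(k))];x=np.linalg.lstsq(A,(k**2).sum(1),rcond=None)[0];print('knob',x[:3],np.sqrt(x[3]+x[:3]@x[:3]))
save('w3.png',p[:360,160:520],1.6)
E
```

```text
14.4 box tcp [-106.6 -120.4  261.5] rot [-179.96   -0.     14.81] F box [ 0.1 -0.2  0.3]
1353 [-109.98637913  -21.47322929  132.08309416] [-8.21267104e+01 -3.16060375e-02  1.45356742e+02]
knob [-97.91010411 -10.58875612 131.80777249] 12.085966916079098
```

View pics/w3.png

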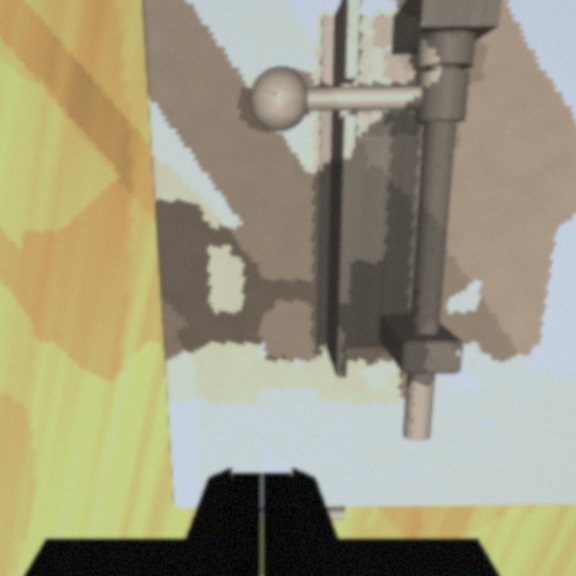

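The handle lies level through the notch, with the knob at (280,98) and the stem crossing the strip at (345,97). Knob top z ≈ 145–147 confirms it is fully down, and the collar is against the block (445,40). The gripper is clear, so I'm handing in.

```bash
python3 -c "
from workcell import workorder
print(workorder.finish_job())"
```

```text
the job is handed in; nothing more can be done
None
```

The bolt is slid across to its stop and its handle is turned down level in the notch. I handed the job in at about 14.5 s; no verdict is reported.

- **Slide:** I pushed the knob along with closed fingers at about 4.5 N. Motion ceased as the force rose to about 7.6 N, with the knob at the same place along the bolt as the notch seen in the camera.
- **Turn:** I pressed the knob down along its arc. Early on, friction raised the force to about 14 N, so I lifted and re-placed the fingertips. After that it took about 2–4 N, rising to about 6 N as the handle bottomed.
- **Last checks:** After I backed away, the wrist picture showed the handle level through the notch and the collar against its bearing block. The force reading was close to zero, so the gripper was touching nothing.
- **Where readings disagreed:** The sphere fit put the knob centre at about z 132 mm (with a 12 mm radius). The fingertip contact and the ball's top at about 145–147 mm give about 135–136 mm. Either way the handle is past the required angle.
- **Not re-measured:** I did not measure the pliers, saucer and toolbox again at the end. The arm stayed clear of all three.

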